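# Clear the sampling stand and hold the probe in its guide hole

### The job

Clear the deck of the sampling stand first: set the amber vial down in the deep bin and the screw cap in the shallow tray, never dropping the glass vial. Then take the probe out of its park block and lower its rod straight down through the guide hole from which the cap was taken, without the probe ever touching the stand, until its flange hangs about 1 cm above the deck. Finish while still gripping the probe there, upright, still and centred in the hole; do not let it go, and leave everything else on the bench where it stands.

Things in the scene. Friction and masses are not known exactly. Their poses are not given: they have to be found in the camera images.
- stand: Fixed sampling stand: aluminium deck 130 x 130 mm, 15 mm thick, its top 110 mm above the bench, on two upright cheeks at its +y and -y edges over a 130 x 130 mm steel base. A glass beaker (52 mm across, rim 80 mm and inner floor 13 mm above the bench) stands fixed under the guide hole. Origin on the bench under the middle of the deck; z up, x and y along the deck's edges.
- guide_hole (a point): Centre of the guide hole's mouth, on the top face of the stand's deck (110 mm above the bench), 25 mm from the deck's middle towards the stand's -y edge. The round hole is 20 mm across, goes down right through the 15 mm deck; z up. At the start the screw cap lies over it.
- probe: Loose cordless probe, 130 mm tall, about 0.11 kg: steel rod 10 mm across and 75 mm long at the bottom, then a steel flange 28 mm across and 4 mm thick, then a round white grip 22 mm across and 46 mm tall, then a 5 mm steel end cap. It hangs upright in the park block, its flange resting on the block's top. Origin at the tip of the rod on its axis; z up along the rod.
- probe_tip (a point): The lower end of the probe's rod, on its axis.
- probe_flange (a point): Underside of the probe's flange, on the axis, 75 mm above the rod's tip.
- probe_grip (a point): Point on the axis of the probe at the middle of the white grip's height, about 104 mm above the rod's tip and 29 mm above the flange's underside; grasp here from above (22 mm across).
- park_block: Fixed grey block 60 x 60 mm, 85 mm tall, with a 16 mm upright through hole in its middle in which the probe is parked. Origin on the bench under its middle.
- vial: Closed amber glass vial with aluminium crimp cap, standing upright on the stand's deck beside the screw cap: 23 mm across, 46 mm tall, about 0.03 kg. Origin at the centre of its underside; z along its axis.
- vial_mid (a point): Middle of the vial, 23 mm above its underside.
- cap: Black plastic bottle screw cap lying closed side up on the stand's deck, over the guide hole: 38 mm across, 20 mm tall, about 0.015 kg. Origin at the centre of its underside.
- cap_mid (a point): Middle of the screw cap, 10 mm above its underside.
- vial_bin: Fixed deep grey open bin for vials: 120 mm (its x) x 100 mm (its y), 60 mm tall, walls and floor 4 mm thick. A loose old vial, alike, stands in it (it may be nudged) towards its +x end. Origin on the bench under its middle.
- cap_tray: Fixed shallow grey open tray for caps: 120 mm (its x) x 100 mm (its y), 25 mm tall, walls and floor 4 mm thick. A loose old cap, alike, lies in it (it may be nudged) towards its +x end. Origin on the bench under its middle.
- solvent_bottle: Bystander: glass bottle, 74 mm across, 160 mm tall, standing beyond the stand. Origin at its underside.
- reagent_jar: Bystander: amber jar, 56 mm across, 85 mm tall. Origin at its underside.
- tip_box: Bystander: white box 85 x 120 mm, 55 mm tall, beyond the stand. Origin at its underside.
- spatula: Bystander: thin steel lab spatula 166 mm long, 6 mm thick, lying near the robot. Origin under its middle.
- beaker: Bystander: white cup 60 mm across, 70 mm tall. Origin at its underside.
- marker: Bystander: white marker pen, 15 mm thick, 120 mm long, lying near the robot. Origin under its middle.
- mouse: Bystander: white computer mouse 100 x 60 mm, 22 mm tall, near the robot. Origin at its underside.

How it is judged:
By the outcome, as a careful person would: the job done as asked, in the order asked, and still so for the second after the job is handed in, while the arm keeps its last pose, push and grip.
It also fails if it takes over 72 s, if anything falls off the work surface, if the arm or the gripper's body presses on something with over 40 N, if the wrist force passes 120 N, or if a joint passes its speed limit or range.

### The arm

A 6-joint arm with a two-finger parallel gripper is mounted at the origin on the work surface. World frame = base frame: x ahead of the robot, y to its left, z up, the work surface at z = 0. Lengths are in m, angles in degrees, forces in N, time in s.
With the tool pointing down it reaches from about 0.325 to 0.75 m from the base axis. Payload 7.6 kg.
Tool frame: the origin (TCP) lies at the very end of the fingers, on their centre line; the grasp point (between the pads) lies grip_point_offset behind it (grip_point_offset is the distance from the TCP to the grasp point, in m); z points along the fingers, y is the line along which they close (so a half turn about z gives the same grasp; the last joint's range is limited). The gripper opens to 85 mm and grips with 20 to 120 N. Pads are 22 mm wide; open, the fingers measure 114 mm over their backs; the gripper's body (76 mm by 85 mm) begins 54 mm behind the grasp point. The pads swing forward as they close: fully open they stand 13 mm farther back than shut.
Start: joints at [68.394, 2.991, 80.254, -0, 96.75, -4.028], TCP at [0.159, 0.501, 0.231] pointing down, gripper open.
Joint ranges: [-166.34, 166.34], [-52.06, 124.39], [6.96, 135.62], [-60.46, 240.46], [14.63, 156.25], [-167.68, 167.68]. Speed limits (degrees/s): [147.25, 147.25, 172.46, 180, 180, 180].

### API

Orientations are given as a 3x3 rotation matrix whose columns are the frame's x, y, z axes.
In Python, from cell import read_state, snapshot, get_calibration, job_done, grip_point_offset gives the robot as it stands.
- The arm moves only by the tool step_arm, never from a script. Its argument "targets" is text: rows parted by semicolons, each of 5 numbers parted by spaces: the shift along the tool's x, y, z in mm, then the turn about the tool's z in rad, then the finger opening in mm, from 0 to 85.4. In form: tx ty tz twist gripper; .... A call has exactly 5 rows; each row is the pose to reach, as a shift and turn from the pose commanded when the call began, along the tool's axes at that moment; what a row does not reach only later rows make up. A row lasts 1/10 s, in which the tool goes at most 50 mm and 8.59 degrees, less where a joint would pass 70% of its speed; a pose out of reach is approached as far as the arm can. A call with a gripper value outside its range is refused whole. The fingers move at their own pace and stop on an object; "squeeze" is the grip in N (left out, the last holds). Time passes only in rows, so rows that repeat a pose let the fingers close, or fill a call up. It gives the time, the measured TCP pose, the force, the opening and the grip force at its end, in the units of the state.
- read_state(): the state, without advancing time (a new reading comes with each control period).
- snapshot(name): name is "scene" or "top" or "wrist"; returns the picture (480x640x3 uint8, red, green, blue); there is no depth.
- get_calibration(name): a dict with "fovy" (degrees; the focal length in pixels is half the picture's height over the tangent of half this angle, whatever the lens; pixels are square), "cx", "cy" (the principal point, pixels), "extrinsics" (4x4, takes a point from camera to world coordinates). Camera axes: x right, y down, z forward; pixel columns grow to the right and rows downward; lengths in m; the calibration is good to about 2 mm. A picture is of the moment at which its call begins: read the wrist's pose just before it. get_calibration takes no time and is no camera call; for the wrist camera it gives the pose at the moment of the call.
- job_done(): hands the job in; it is judged then, once.
The state is a dict: "time_s": time; "joint_positions": joint angles; "joint_velocities": joint speeds; "tau": joint torques, N m; "tool_pos": TCP position; "tool_rot": TCP orientation; "force": force on the tool from outside, world axes, zero at the start; "wrist_torque": the same for the moment, N m; "gripper_width": finger opening in m; "gripper_force": force on a finger pad.
Only numpy, scipy, OpenCV 4.12 (cv2) and the standard library are available. Lean on these libraries where they do the work, as an engineer would, in place of code of your own. Each camera call takes 0.05 s, during which the arm holds its last target. There are 200 camera calls.

## Working session

There is one attempt and no reset: what is moved stays moved. The work goes in short steps, Python scripts to look and compute and a tool call to move; the robot and the scene stay as the last step left them, time stands still between calls to the robot, and variables do not carry over. Pictures are saved under pics/ and viewed, at most 13 in all, crops included, and the job is handed in when it is done.

Besides the shell and the picture viewer there is one more tool, called after "Request:" in YAML: its name, and indented under it one key for each argument. step_arm: Moves the arm, as the interface text tells. Its arguments: {"type":"object","properties":{"targets":{"type":"string"},"squeeze":{"type":"number"}},"required":["targets"]}

```bash
ls; mkdir -p pics; python3 - <<'E'
from cell import *
import cv2,numpy as np
print(grip_point_offset, read_state())
for n in("scene","top","wrist"):
    c=get_calibration(n);print(n,c["fovy"],c["cx"],c["cy"],np.round(c["extrinsics"],4).tolist())
    cv2.imwrite(f"pics/{n}0.png",snapshot(n)[:,:,::-1])
E
```

```text
pics
0.0187 {'time_s': 0.0, 'joint_positions': array([ 6.83940040e+01,  3.02665491e+00,  8.03159395e+01,  5.41451968e-04,
        9.67489135e+01, -4.02790557e+00]), 'joint_velocities': array([ 0.00415774,  0.06289451,  0.00513889,  0.03001924, -0.06590231,
       -0.03268216]), 'tau': array([-1.48756473e-03, -3.81647122e+01, -3.60196674e+01, -1.05784461e-04,
        5.93096702e-03, -3.45158935e-05]), 'tool_pos': array([0.15841261, 0.50020075, 0.23045185]), 'tool_rot': array([[-9.53306519e-01,  3.02003848e-01, -5.96817397e-04],
       [ 3.02004413e-01,  9.53305376e-01, -1.48144155e-03],
       [ 1.21548186e-04, -1.59250937e-03, -9.99998725e-01]]), 'force': array([-0.15387228,  0.82786165, -0.26682719]), 'wrist_torque': array([-0.05252239,  0.02398451, -0.05249233]), 'gripper_force': 0.0, 'gripper_width': 0.08530202095001808}
scene 48.998284771638296 314.76177925460445 233.65443916923795 [[0.9111, 0.3488, -0.2198, 0.8011], [0.4121, -0.7844, 0.4635, -0.4962], [-0.0107, -0.5129, -0.8584, 0.9478], [0.0, 0.0, 0.0, 1.0]]
top 42.6533460518607 316.00929914982663 247.8322382057324 [[0.0265, -0.9968, 0.0759, 0.4607], [-0.9995, -0.0253, 0.0166, -0.0422], [-0.0146, -0.0763, -0.997, 1.3121], [0.0, 0.0, 0.0, 1.0]]
wrist 61.13225212903798 322.25537169649755 230.84417855984904 [[0.3021, 0.9158, 0.2646, 0.0911], [0.9533, -0.2899, -0.0849, 0.5215], [-0.001, 0.2779, -0.9606, 0.373], [0.0, 0.0, 0.0, 1.0]]
```

View pics/top0.png

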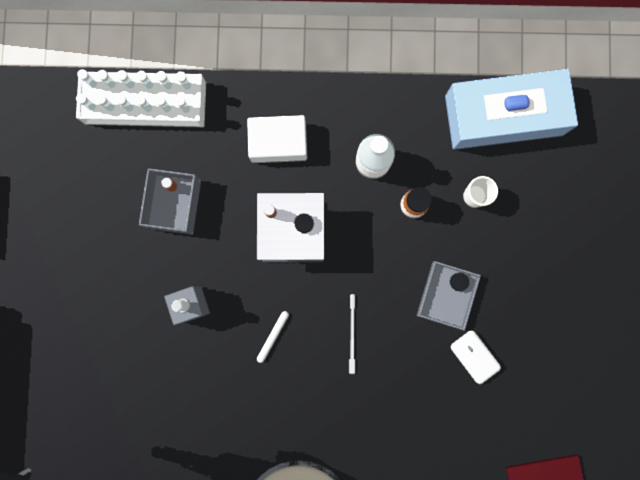

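View pics/scene0.png

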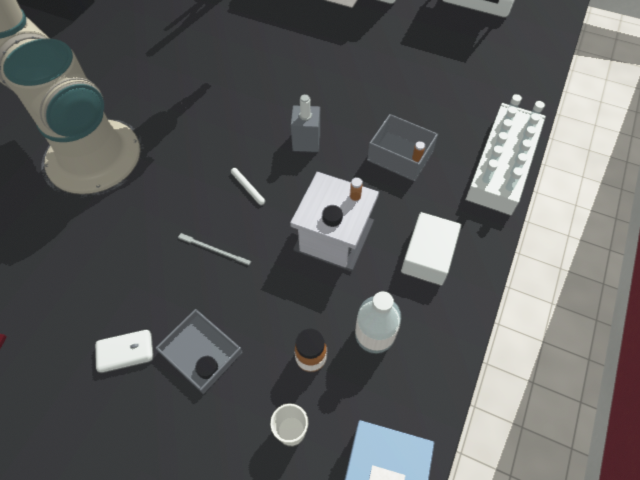

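The top view shows the stand deck at about (290,227), with the vial at (270,211) and the cap at (304,223). The probe and block are at (183,305), the deep bin at (170,202), and the tray at (449,295). The scene view matches: cap (332,215), vial (356,188), probe (306,108), bin (403,147), tray (199,350).

```bash
cat > h.py <<'E'
import numpy as np,cv2
from cell import *
def ray(n,uv,c=None):
    c=c or get_calibration(n);f=240/np.tan(np.radians(c["fovy"]/2));E=np.array(c["extrinsics"])
    d=E[:3,:3]@np.array([(uv[0]-c["cx"])/f,(uv[1]-c["cy"])/f,1]);return E[:3,3],d
def pt(n,uv,z,c=None):
    o,d=ray(n,uv,c);return o+d*(z-o[2])/d[2]
def proj(n,p,c=None):
    c=c or get_calibration(n);f=240/np.tan(np.radians(c["fovy"]/2));E=np.array(c["extrinsics"])
    q=E[:3,:3].T@(np.array(p)-E[:3,3]);return np.array([c["cx"],c["cy"]])+f*q[:2]/q[2]
def blobs(mask,box,amin=15):
    x0,y0,x1,y1=box;m=np.zeros(mask.shape,np.uint8);m[y0:y1,x0:x1]=mask[y0:y1,x0:x1]
    cs,_=cv2.findContours(m,cv2.RETR_EXTERNAL,cv2.CHAIN_APPROX_NONE)
    return sorted([c for c in cs if cv2.contourArea(c)>amin],key=cv2.contourArea,reverse=True)
E
python3 - <<'E'
from h import *
np.set_printoptions(precision=4,suppress=True)
print(get_calibration("top").keys())
I={n:cv2.imread(f"pics/{n}0.png") for n in("top","scene")}
hsv={n:cv2.cvtColor(I[n],cv2.COLOR_BGR2HSV) for n in I}
V=hsv["top"][...,2]
def rect(n,mask,box,z):
    c=blobs(mask,box)[0];r=cv2.minAreaRect(c);q=np.array([pt(n,p,z)[:2] for p in cv2.boxPoints(r)])
    e=q[1]-q[0],q[2]-q[1]
    print(r[0],"ctr",q.mean(0),"sides",[np.linalg.norm(a) for a in e],"ang",[np.degrees(np.arctan2(a[1],a[0])) for a in e])
rect("top",(V>120).astype(np.uint8),(245,185,335,270),.110)
for t in (50,60,70): rect("top",(V>t).astype(np.uint8),(135,160,210,242),.060)
for t in (50,70): rect("top",(V>t).astype(np.uint8),(410,255,488,334),.025)
for t in (50,70): rect("top",(V>t).astype(np.uint8),(160,283,212,328),.085)
for n,box,zs in(("top",(290,208,320,240),.13),("scene",(318,200,350,230),.13)):
    for t in (50,):
        c=blobs((hsv[n][...,2]<t).astype(np.uint8),box)[0];print(n,"cap",cv2.minEnclosingCircle(c),cv2.fitEllipse(c),pt(n,cv2.fitEllipse(c)[0],zs))
for n,box in(("top",(158,172,182,195)),("top",(258,196,288,226)),("scene",(340,172,370,210))):
    m=((hsv[n][...,1]>120)&(hsv[n][...,2]>40)&(hsv[n][...,0]<20)).astype(np.uint8)
    for c in blobs(m,box,4):print(n,"amber",cv2.boundingRect(c),cv2.minAreaRect(c))
tiles=[("top",(250,185,330,265)),("top",(155,275,215,335)),("scene",(310,165,390,245)),("scene",(280,85,340,145))]
a=[cv2.resize(I[n][y0:y1,x0:x1],(390,290) if 0 else (380,290),interpolation=cv2.INTER_NEAREST) for n,(x0,y0,x1,y1) in tiles]
cv2.imwrite("pics/tiles0.png",np.vstack([np.hstack(a[:2]),np.hstack(a[2:])]))
E
```

```text
dict_keys(['fovy', 'cx', 'cy', 'extrinsics'])
(290.0, 226.5) ctr [0.5933 0.0302] sides [np.float64(0.13051955232538845), np.float64(0.132481295536662)] ang [np.float64(-88.62056353938408), np.float64(-178.53057672859583)]
(172.0, 200.5) ctr [0.6468 0.2783] sides [np.float64(0.15393674208670782), np.float64(0.16839640403752273)] ang [np.float64(-88.66658250256668), np.float64(-177.71744471055334)]
(171.99996948242188, 196.49996948242188) ctr [0.6551 0.2786] sides [np.float64(0.15221607215018804), np.float64(0.15393674291005788)] ang [np.float64(2.812595045258525), np.float64(-88.66658254530056)]
(169.0577850341797, 200.124267578125) ctr [0.6473 0.2844] sides [np.float64(0.12524043786509714), np.float64(0.11536411182590398)] ang [np.float64(-5.9645268745276505), np.float64(-97.44891519888105)]
(447.972900390625, 294.9920654296875) ctr [ 0.4675 -0.2979] sides [np.float64(0.12606158739849224), np.float64(0.10750168289099724)] ang [np.float64(-15.562076921242163), np.float64(-105.04714740970218)]
(448.2294006347656, 295.06884765625) ctr [ 0.4674 -0.2985] sides [np.float64(0.12278365714657
[... 541 characters left out ...]
586) ((303.7637939453125, 223.1352996826172), (16.357494354248047, 17.28353500366211), 158.7532958984375) [0.5981 0.0025 0.13  ]
scene cap ((331.9444580078125, 217.5), 9.069435119628906) ((331.6495056152344, 218.4674835205078), (12.899147033691406, 16.29645347595215), 95.027587890625) [ 0.6067 -0.0123  0.13  ]
top amber (167, 181, 10, 10) ((172.25001525878906, 186.74998474121094), (7.091105937957764, 9.764801025390625), 35.53767395019531)
top amber (268, 211, 8, 6) ((272.3446044921875, 214.68243408203125), (2.906190872192383, 8.602325439453125), 54.46232223510742)
scene amber (351, 187, 10, 13) ((355.3307800292969, 193.3538360595703), (8.6824312210083, 11.783299446105957), 7.125016689300537)
```

View pics/tiles0.png

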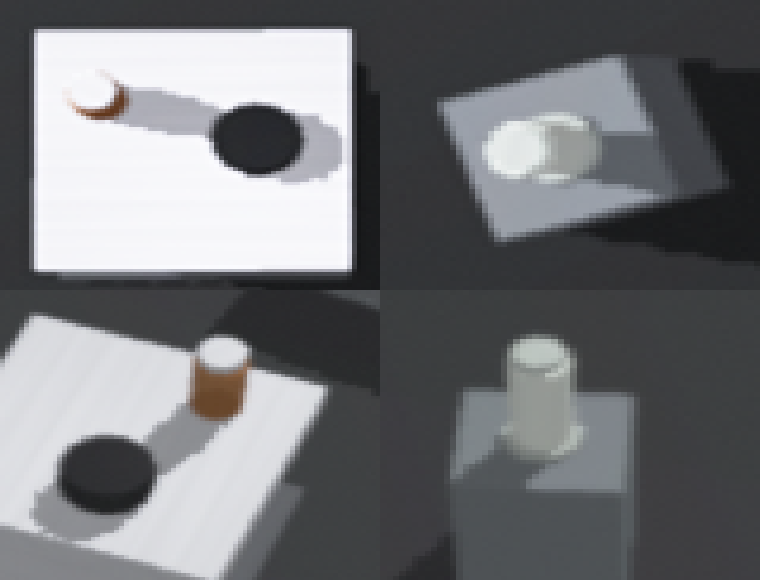

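The deck is clear apart from the vial (white crimp top at (269,210) in top, (357,182) in scene) and the cap. The probe's end cap is at (176,306) in top and (305,98) in scene. Next I triangulate and plan the first hover.

```bash
cat >> h.py <<'E'
def tri(a,b):
    A=np.zeros((3,3));r=np.zeros(3)
    for o,d in(a,b):
        d=d/np.linalg.norm(d);M=np.eye(3)-np.outer(d,d);A+=M;r+=M@o
    return np.linalg.solve(A,r)
def rel(p,s=None):
    "shift in tool axes (mm) from the measured TCP to world p"
    s=s or read_state();return np.round(1000*np.array(s["tool_rot"]).T@(np.array(p)-s["tool_pos"]),1)
E
python3 - <<'E'
from h import *
np.set_printoptions(precision=4,suppress=True)
for nm,a,b,z in(("vial",(269.4,209.8),(356.7,182.4),.156),("probe",(176.3,305.6),(305.3,98),.14),("cap",(304.,222.9),(332.3,212.5),.13)):
    print(nm,tri(ray("top",a),ray("scene",b)),pt("top",a,z),pt("scene",b,z))
print("oldvial",pt("top",(168,183.5),.05),"oldcap",pt("top",(459.5,282.5),.024))
# stand corners from tile pixels; bin, tray rims
V=cv2.imread("pics/top0.png").max(2)
c=blobs((V>120).astype(np.uint8),(245,185,335,270))[0]
print(np.array([pt("top",p,.11)[:2] for p in cv2.approxPolyDP(c,4,True)[:,0]]))
print(rel((.58,.03,.26)))
E
```

```text
vial [0.621  0.0688 0.1482] [0.6189 0.0674 0.156 ] [0.6238 0.0641 0.156 ]
probe [0.4336 0.2433 0.1313] [0.4329 0.2405 0.14  ] [0.4384 0.2361 0.14  ]
cap [0.6002 0.0029 0.1244] [0.5985 0.002  0.13  ] [0.6026 0.0002 0.13  ]
oldvial [0.6834 0.2907 0.05  ] oldcap [ 0.4939 -0.3218  0.024 ]
[[ 0.658   0.0974]
 [ 0.5274  0.093 ]
 [ 0.5307 -0.0364]
 [ 0.6612 -0.0331]]
[-543.9 -321.1  -29. ]
```

Request:
step_arm:
  targets: "-30 -16 -6 0 60; -70 -38 -12 0 60; -110 -60 -18 0 60; -150 -82 -24 0 60; -190 -104 -29 0 60"

```text
time_s: 0.65
tool_pos: [0.3091, 0.3425, 0.2605]
tool_rot: [[-0.953, 0.302, 0.0], [0.302, 0.953, 0.0], [-0.0, 0.0, -1.0]]
force: [0.1, -0.7, 1.1]
gripper_width: 0.0602
gripper_force: 0.0
```

Request:
step_arm:
  targets: "-40 -22 0 0 60; -80 -44 0 0 60; -120 -66 0 0 60; -160 -88 0 0 60; -200 -109 0 0 60"

```text
time_s: 1.15
tool_pos: [0.4669, 0.178, 0.2602]
tool_rot: [[-0.953, 0.302, -0.0], [0.302, 0.953, 0.0], [0.0, 0.0, -1.0]]
force: [0.4, 0.5, 0.8]
gripper_width: 0.0602
gripper_force: 0.0
```

Request:
step_arm:
  targets: "-40 -22 0 0.14 60; -80 -44 0 0.28 60; -120 -66 0 0.42 60; -150 -82 0 0.56 60; -170 -92 0 0.7 60"

```text
time_s: 1.65
tool_pos: [0.6014, 0.0383, 0.2593]
tool_rot: [[-0.528, 0.849, -0.001], [0.849, 0.528, -0.0], [0.001, -0.001, -1.0]]
force: [0.6, -0.2, -0.3]
gripper_width: 0.0596
gripper_force: 0.0
```

Request:
step_arm:
  targets: "0 0 0 0.14 60; 0 0 0 0.28 60; 0 0 0 0.42 60; 0 0 0 0.57 60; 0 0 0 0.57 60"

```text
time_s: 2.15
tool_pos: [0.6002, 0.0406, 0.2599]
tool_rot: [[0.007, 1.0, -0.001], [1.0, -0.007, 0.0], [0.0, -0.001, -1.0]]
force: [0.4, 0.2, 0.3]
gripper_width: 0.0599
gripper_force: 0.0
```

```bash
python3 - <<'E'
from h import *
import json
s=read_state();c=get_calibration("wrist");im=snapshot("wrist")[:,:,::-1];cv2.imwrite("pics/w1.png",im)
json.dump({k:np.array(v).tolist() for k,v in c.items()},open("pics/w1.json","w"))
print(s["tool_pos"],s["tool_rot"],s["joint_positions"],s["force"],s["gripper_width"],s["time_s"])
print([proj("wrist",p,c) for p in((.621,.066,.156),(.6005,.001,.13),(.594,.030,.11))])
E
```

```text
[0.60018777 0.04062213 0.25985455] [[ 7.37027212e-03  9.99972540e-01 -7.73238576e-04]
 [ 9.99972836e-01 -7.37020714e-03  8.68593498e-05]
 [ 8.11580362e-05 -7.73857748e-04 -9.99999697e-01]] [3.52803357e-01 1.53113950e+01 6.33448342e+01 5.35480244e-03
 1.01388043e+02 7.76146161e-01] [0.35415611 0.19023917 0.32408933] 0.05991514803206086 2.15
[array([356.1563509 , 189.45604727]), array([323.3284036 , 272.60293357]), array([314.30193502, 226.3579641 ])]
```

View pics/w1.png

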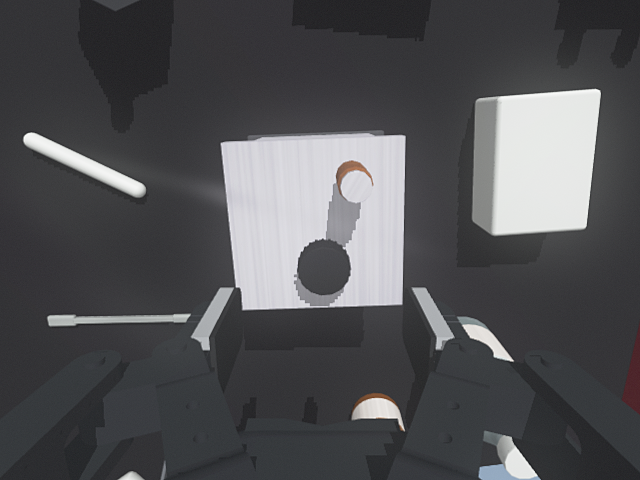

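The wrist view shows the vial's white top at about (356,186) and the cap at about (324,268). The deck corners are (222,142), (405,135), (402,304) and (243,310), and the fingers straddle at the left and right. I measure these now.

```bash
python3 - <<'E'
from h import *
import json
np.set_printoptions(precision=4,suppress=True)
c=json.load(open("pics/w1.json"));im=cv2.imread("pics/w1.png");V=im.max(2);hsv=cv2.cvtColor(im,cv2.COLOR_BGR2HSV)
k=blobs((V<75).astype(np.uint8),(290,232,360,300))[0];e=cv2.fitEllipse(k);print("cap blob",e,cv2.boundingRect(k))
m=((hsv[...,1]>60)&(hsv[...,0]<25)).astype(np.uint8)
for k in blobs(m,(325,150,385,212)):print("amber",cv2.boundingRect(k))
print("row186",V[186,330:385].tolist()); print("col356",V[160:212,356].tolist())
for uv,z in(((356,186),.156),((324,269),.13),((314,264.5),.13)):print(uv,pt("wrist",uv,z,c))
for uv in((222,142),(405,135),(402,304),(243,310)):print(pt("wrist",uv,.11,c))
E
```

```text
cap blob ((322.7388610839844, 265.939453125), (47.2359733581543, 54.24803161621094), 175.1697998046875) (298, 239, 52, 56)
amber (336, 161, 37, 33)
row186 [223, 226, 217, 142, 153, 156, 159, 143, 121, 122, 163, 232, 220, 217, 218, 221, 222, 222, 223, 221, 220, 218, 217, 215, 219, 219, 220, 218, 217, 217, 218, 219, 220, 222, 221, 222, 221, 219, 219, 220, 220, 219, 199, 219, 224, 221, 222, 219, 218, 217, 217, 215, 216, 218, 219]
col356 [235, 187, 154, 156, 151, 148, 161, 174, 174, 178, 190, 233, 229, 224, 223, 222, 220, 219, 217, 217, 216, 217, 218, 220, 221, 220, 220, 217, 217, 217, 217, 217, 217, 217, 219, 219, 218, 219, 220, 221, 221, 224, 222, 172, 149, 153, 153, 152, 153, 154, 153, 153]
(356, 186) [0.6209 0.0681 0.156 ]
(324, 269) [0.601  0.0038 0.13  ]
(314, 264.5) [0.5939 0.0073 0.13  ]
[0.5298 0.0921 0.11  ]
[0.6584 0.096  0.11  ]
[ 0.6624 -0.0341  0.11  ]
[ 0.5365 -0.0384  0.11  ]
```

Request:
step_arm:
  targets: "27.5 20.5 0 0 48; 27.5 20.5 30 0 48; 27.5 20.5 65 0 48; 27.5 20.5 100 0 48; 27.5 20.5 125 0 48"
  squeeze: 25

```text
time_s: 2.7
tool_pos: [0.6199, 0.0681, 0.1322]
tool_rot: [[0.001, 1.0, -0.003], [1.0, -0.001, -0.0], [-0.0, -0.003, -1.0]]
force: [0.7, -0.4, -1.5]
gripper_width: 0.0483
gripper_force: 0.0
```

Request:
step_arm:
  targets: "0 0 9 0 48; 0 0 17 0 48; 0 0 17 0 40; 0 0 17 0 30; 0 0 17 0 24"

```text
time_s: 3.2
tool_pos: [0.6216, 0.0681, 0.12]
tool_rot: [[0.006, 1.0, 0.003], [1.0, -0.006, 0.0], [0.0, 0.003, -1.0]]
force: [-0.5, -0.2, -0.0]
gripper_width: 0.0239
gripper_force: 0.1
```

Request:
step_arm:
  targets: "0 0 0 0 18; 0 0 0 0 12; 0 0 0 0 12; 0 0 0 0 12; 0 0 0 0 12"

```text
time_s: 3.7
tool_pos: [0.6217, 0.0681, 0.12]
tool_rot: [[0.006, 1.0, 0.003], [1.0, -0.006, 0.0], [0.0, 0.003, -1.0]]
force: [0.5, -1.4, 6.9]
gripper_width: 0.0223
gripper_force: 25.1
```

Request:
step_arm:
  targets: "0 0 -8 0 12; 0 0 -25 0 12; 0 0 -50 0 12; 0 0 -80 0 12; 0 0 -100 0 12"

```text
time_s: 4.2
tool_pos: [0.6212, 0.068, 0.2209]
tool_rot: [[0.006, 1.0, 0.002], [1.0, -0.006, 0.0], [0.0, 0.002, -1.0]]
force: [0.4, -0.4, 0.1]
gripper_width: 0.0222
gripper_force: 24.5
```

Request:
step_arm:
  targets: "30 0 0 -0.1 12; 75 0 0 -0.22 12; 125 0 0 -0.36 12; 170 0 0 -0.5 12; 200 0 0 -0.64 12"

```text
time_s: 4.7
tool_pos: [0.6213, 0.2711, 0.2183]
tool_rot: [[-0.599, 0.801, -0.001], [0.801, 0.599, 0.0], [0.001, -0.0, -1.0]]
force: [-0.6, -1.1, 0.3]
gripper_width: 0.0218
gripper_force: 24.5
```

Request:
step_arm:
  targets: "0 0 0 -0.14 12; 0 0 0 -0.28 12; 0 0 0 -0.42 12; 0 0 0 -0.56 12; 0 0 0 -0.7 12"

```text
time_s: 5.2
tool_pos: [0.622, 0.268, 0.2184]
tool_rot: [[-0.973, 0.229, -0.0], [0.229, 0.973, -0.0], [0.0, -0.0, -1.0]]
force: [0.7, -0.4, 0.0]
gripper_width: 0.022
gripper_force: 24.6
```

Request:
step_arm:
  targets: "0 0 0 -0.11 12; 0 0 0 -0.11 12; 0 0 0 -0.11 12; 0 0 0 -0.11 12; 0 0 0 -0.11 12"

```text
time_s: 5.7
tool_pos: [0.6221, 0.268, 0.2183]
tool_rot: [[-0.992, 0.128, -0.0], [0.128, 0.992, 0.0], [0.0, 0.0, -1.0]]
force: [-0.0, -0.3, 0.1]
gripper_width: 0.0214
gripper_force: 24.6
```

```bash
python3 - <<'E'
from h import *
import json
s=read_state();c=get_calibration("wrist");im=snapshot("wrist")[:,:,::-1];cv2.imwrite("pics/w2.png",im)
json.dump({k:np.array(v).tolist() for k,v in c.items()},open("pics/w2.json","w"))
print(s["tool_pos"],s["tool_rot"],s["gripper_width"],s["gripper_force"])
print(rel((.622,.287,.22)),[proj("wrist",p,c) for p in((.622,.287,.004),(.647,.284,.06))])
E
```

```text
[0.62212567 0.26797737 0.21832223] [[-9.91806883e-01  1.27746239e-01 -6.74085158e-05]
 [ 1.27746237e-01  9.91806885e-01  3.03678904e-05]
 [ 7.07356139e-05  2.15078985e-05 -9.99999997e-01]] 0.02135846928895867 24.594803772924934
[ 2.5 18.8 -1.7] [array([343.57304531, 192.88501469]), array([347.05059354, 238.54996085])]
```

View pics/w2.png

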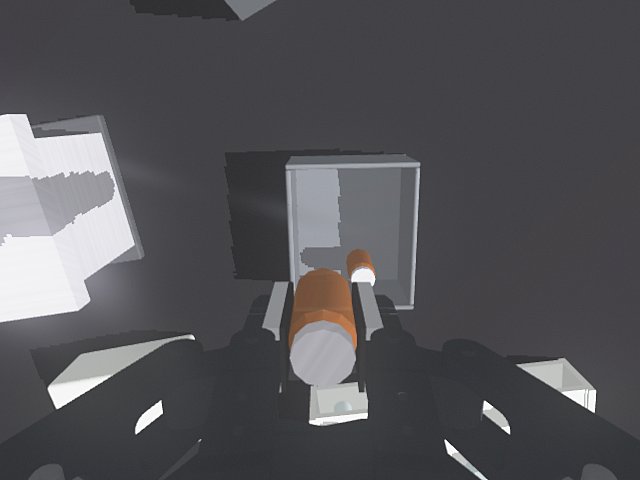

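The wrist view shows the vial held upright and the bin rim with corners near (287,166), (419,162) and (413,307). The old vial is at (362,275), and the near half of the bin is free.

```bash
python3 - <<'E'
from h import *
import json
np.set_printoptions(precision=4,suppress=True)
c=json.load(open("pics/w2.json"))
a,b,d=[pt("wrist",u,.06,c) for u in((287.5,166),(419,162.5),(413,307))]
ctr=(a+d)/2;y=(b-a)/np.linalg.norm(b-a);x=(d-b)/np.linalg.norm(d-b)
print(a,b,d,np.linalg.norm(b-a),np.linalg.norm(d-b),ctr,x,y,pt("wrist",(362,275),.05,c))
t=ctr-.024*x;t[2]=.22;print(t,rel(t))
E
```

```text
[0.5858 0.2467 0.06  ] [0.5956 0.3429 0.06  ] [0.7119 0.3308 0.06  ] 0.09672421818950486 0.11691656845702009 [0.6488 0.2888 0.06  ] [ 0.9946 -0.1036  0.    ] [0.1016 0.9948 0.    ] [0.6829 0.2929 0.05  ]
[0.625  0.2912 0.22  ] [ 0.1 23.4 -1.7]
```

Request:
step_arm:
  targets: "1 22 0 0 12; 1 22 20 0 12; 1 22 50 0 12; 1 22 85 0 12; 1 22 120 0 12"

```text
time_s: 6.25
tool_pos: [0.6239, 0.2901, 0.0974]
tool_rot: [[-0.992, 0.127, 0.001], [0.127, 0.992, 0.0], [-0.001, 0.0, -1.0]]
force: [-0.4, 0.6, -0.0]
gripper_width: 0.0221
gripper_force: 24.7
```

Request:
step_arm:
  targets: "0 0 25 0 12; 0 0 45 0 12; 0 0 60 0 12; 0 0 72 0 12; 0 0 78 0 12"

```text
time_s: 6.75
tool_pos: [0.6238, 0.2899, 0.0194]
tool_rot: [[-0.992, 0.127, -0.001], [0.127, 0.992, -0.0], [0.001, -0.0, -1.0]]
force: [0.1, 0.3, -1.0]
gripper_width: 0.0217
gripper_force: 24.7
```

Request:
step_arm:
  targets: "0 0 1 0 12; 0 0 2 0 12; 0 0 3 0 12; 0 0 4 0 12; 0 0 4 0 12"

```text
time_s: 7.25
tool_pos: [0.6241, 0.29, 0.0166]
tool_rot: [[-0.992, 0.126, 0.0], [0.126, 0.992, 0.0], [-0.0, 0.0, -1.0]]
force: [0.6, -0.6, -1.3]
gripper_width: 0.0218
gripper_force: 24.7
```

Request:
step_arm:
  targets: "0 0 0.5 0 12; 0 0 1 0 12; 0 0 1.5 0 12; 0 0 2 0 12; 0 0 2 0 12"

```text
time_s: 7.75
tool_pos: [0.6239, 0.2899, 0.0142]
tool_rot: [[-0.992, 0.126, -0.0], [0.126, 0.992, 0.0], [0.0, 0.0, -1.0]]
force: [-0.6, -0.6, -0.5]
gripper_width: 0.0223
gripper_force: 24.7
```

Request:
step_arm:
  targets: "0 0 0.5 0 12; 0 0 1 0 12; 0 0 1.5 0 12; 0 0 1.5 0 12; 0 0 1.5 0 12"

```text
time_s: 8.25
tool_pos: [0.6241, 0.29, 0.014]
tool_rot: [[-0.992, 0.126, 0.001], [0.126, 0.992, 0.0], [-0.0, 0.0, -1.0]]
force: [-3.7, -1.4, 6.4]
gripper_width: 0.0218
gripper_force: 25.3
```

Contact with the bin floor, so I release, rise and head for the cap.

Request:
step_arm:
  targets: "0 0 -0.5 0 24; 0 0 -0.5 0 28; 0 0 -0.5 0 34; 0 0 -0.5 0 40; 0 0 -0.5 0 40"

```text
time_s: 8.75
tool_pos: [0.6243, 0.2907, 0.0141]
tool_rot: [[-0.992, 0.126, 0.001], [0.126, 0.992, 0.001], [-0.001, 0.001, -1.0]]
force: [0.9, 3.3, 4.4]
gripper_width: 0.0398
gripper_force: 3.1
```

Request:
step_arm:
  targets: "0 0 -10 0 40; 0 0 -40 0 40; 0 0 -85 0 40; 0 0 -135 0 40; 0 0 -180 0 40"

```text
time_s: 9.25
tool_pos: [0.6237, 0.2892, 0.196]
tool_rot: [[-0.992, 0.127, 0.0], [0.127, 0.992, -0.001], [-0.0, -0.001, -1.0]]
force: [0.7, 1.3, -0.1]
gripper_width: 0.0397
gripper_force: 0.0
```

```bash
python3 - <<'E'
from h import *
s=read_state();c=get_calibration("wrist");im=snapshot("wrist");cv2.imwrite("pics/w3.png",im[:,:,::-1])
h=cv2.cvtColor(im,cv2.COLOR_RGB2HSV)
for k in blobs(((h[...,1]>100)&(h[...,0]<25)).astype(np.uint8),(280,150,430,420),30):print(cv2.boundingRect(k),cv2.minAreaRect(k))
print([proj("wrist",(.624,.290,z),c) for z in(.004,.05)],[proj("wrist",(.683,.292,z),c) for z in(.004,.05)])
print(s["tool_pos"],s["tool_rot"],rel((.601,.004,.22)))
E
```

```text
(324, 261, 28, 30) ((337.1000061035156, 275.20001220703125), (28.610013961791992, 27.2775936126709), 87.87889862060547)
(310, 190, 29, 26) ((325.6610107421875, 201.24879455566406), (29.892818450927734, 21.7211856842041), 12.094757080078125)
[array([323.47421099, 201.02981108]), array([323.64325908, 214.12658793])] [array([334.21340951, 266.06285019]), array([335.88983559, 287.66215666])]
[0.62370213 0.28923467 0.19596706] [[-9.91883940e-01  1.27146354e-01  2.32191078e-04]
 [ 1.27146201e-01  9.91883816e-01 -5.82244300e-04]
 [-3.04336812e-04 -5.47996557e-04 -9.99999804e-01]] [ -11.8 -286.9  -15.5]
```

Request:
step_arm:
  targets: "-2 -40 -10 0 58; -5 -88 -15 0 58; -7 -136 -15 0 58; -9 -184 -15 0 58; -11 -232 -15 0 58"

```text
time_s: 9.8
tool_pos: [0.6047, 0.0561, 0.2083]
tool_rot: [[-0.992, 0.127, -0.001], [0.127, 0.992, -0.001], [0.001, -0.001, -1.0]]
force: [0.5, -0.9, -0.2]
gripper_width: 0.0581
gripper_force: 0.0
```

Request:
step_arm:
  targets: "-1 -40 0 0 58; -1 -54 0 0 58; -1 -54 20 0 58; -1 -54 45 0 58; -1 -54 60 0 58"

```text
time_s: 10.3
tool_pos: [0.5988, 0.0048, 0.1461]
tool_rot: [[-0.992, 0.127, -0.003], [0.127, 0.992, 0.0], [0.003, -0.0, -1.0]]
force: [-0.6, 0.6, -0.4]
gripper_width: 0.0584
gripper_force: 0.0
```

```bash
python3 - <<'E'
from h import *
s=read_state();c=get_calibration("wrist");im=snapshot("wrist");cv2.imwrite("pics/w4.png",im[:,:,::-1])
print(s["tool_pos"],rel((.601,.004,.1125)),[proj("wrist",p,c) for p in((.601,.004,.13),(.601,.004,.11),(.597,.029,.11))])
E
```

```text
[0.59877803 0.00482484 0.14605643] [-3.4 -0.6 31.1] [array([321.4247981 , 292.16685907]), array([321.5068867 , 274.35868933]), array([373.49784367, 260.12762828])]
```

View pics/w4.png

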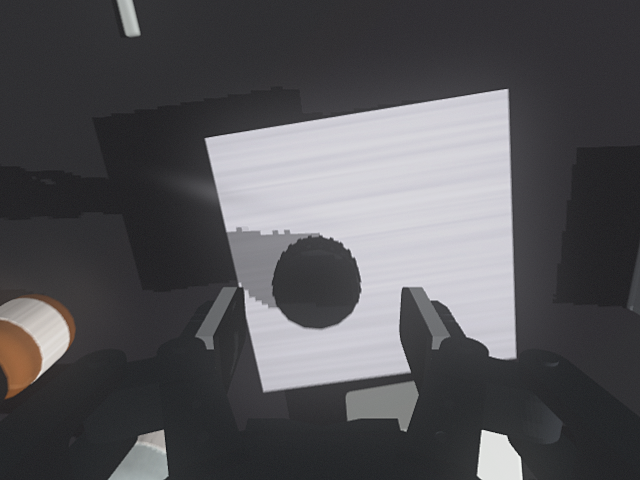

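The wrist view shows the cap top centred near (316.5,284) between the fingers. The deck corners are (206,138), (508,90), (516,360) and (263,392).

```bash
python3 - <<'E'
from h import *
np.set_printoptions(precision=4,suppress=True)
c=get_calibration("wrist")
q=[pt("wrist",u,.11,c) for u in((206,138),(508,90),(516,360),(263,392))]
print(np.array(q),np.mean(q,0),[np.linalg.norm(q[i]-q[i-1]) for i in range(4)])
p=pt("wrist",(316.5,284),.13,c);print(p);p[2]=.1125;print(rel(p))
E
```

```text
[[ 0.5314 -0.0364  0.11  ]
 [ 0.5281  0.0907  0.11  ]
 [ 0.6563  0.0942  0.11  ]
 [ 0.6588 -0.0333  0.11  ]] [0.5937 0.0288 0.11  ] [np.float64(0.12747659253837357), np.float64(0.1271221913070377), np.float64(0.12822502972383176), np.float64(0.12754081150375662)]
[0.5951 0.0028 0.13  ]
[ 2.4 -2.6 31.1]
```

Request:
step_arm:
  targets: "2.5 -2.5 8 0 58; 2.5 -2.5 18 0 58; 2.5 -2.5 27 0 58; 2.5 -2.5 31 0 58; 2.5 -2.5 31 0 46"
  squeeze: 22

```text
time_s: 10.85
tool_pos: [0.5966, 0.0027, 0.1166]
tool_rot: [[-0.992, 0.126, -0.001], [0.126, 0.992, 0.0], [0.001, 0.0, -1.0]]
force: [-0.9, -0.2, 0.4]
gripper_width: 0.0467
gripper_force: 0.0
```

Request:
step_arm:
  targets: "0 0 0 0 40; 0 0 0 0 34; 0 0 0 0 28; 0 0 0 0 28; 0 0 0 0 28"

```text
time_s: 11.35
tool_pos: [0.5972, 0.0025, 0.118]
tool_rot: [[-0.992, 0.126, 0.001], [0.126, 0.992, 0.0], [-0.001, 0.0, -1.0]]
force: [0.6, 0.5, 3.7]
gripper_width: 0.0369
gripper_force: 22.2
```

Request:
step_arm:
  targets: "0 0 -8 0 28; 0 0 -25 0 28; 0 0 -50 0 28; 0 0 -75 0 28; 0 0 -90 0 28"

```text
time_s: 11.85
tool_pos: [0.5973, 0.0025, 0.2099]
tool_rot: [[-0.992, 0.127, 0.003], [0.127, 0.992, -0.0], [-0.003, 0.0, -1.0]]
force: [-0.2, 0.6, -0.0]
gripper_width: 0.0367
gripper_force: 22.1
```

Request:
step_arm:
  targets: "12 -30 0 0 28; 27 -70 0 0 28; 43 -110 0 0 28; 58 -150 0 0 28; 74 -190 0 0 28"

```text
time_s: 12.35
tool_pos: [0.4983, -0.1777, 0.2071]
tool_rot: [[-0.992, 0.126, -0.0], [0.126, 0.992, 0.0], [0.001, 0.0, -1.0]]
force: [-0.0, 0.2, 0.3]
gripper_width: 0.037
gripper_force: 22.1
```

Request:
step_arm:
  targets: "15 -40 0 0.03 28; 30 -80 0 0.06 28; 43 -112 0 0.1 28; 43 -112 0 0.15 28; 43 -112 0 0.15 28"

```text
time_s: 12.85
tool_pos: [0.442, -0.2829, 0.207]
tool_rot: [[-0.961, 0.276, -0.001], [0.276, 0.961, 0.001], [0.001, 0.0, -1.0]]
force: [0.2, 0.3, -0.3]
gripper_width: 0.0367
gripper_force: 22.2
```

```bash
python3 - <<'E'
from h import *
s=read_state();c=get_calibration("wrist");im=snapshot("wrist");cv2.imwrite("pics/w5.png",im[:,:,::-1])
print(s["tool_pos"],s["joint_positions"],s["gripper_width"],s["gripper_force"],rel((.4427,-.2827,.2)))
E
```

```text
[ 0.44197279 -0.28289331  0.20702791] [-3.66603183e+01  3.45121419e+00  8.25379256e+01  1.11811397e-02
  9.40568764e+01 -1.10665653e+02] 0.036711977110788205 22.15094357728958 [-0.4 -0.3  7.1]
```

View pics/w5.png

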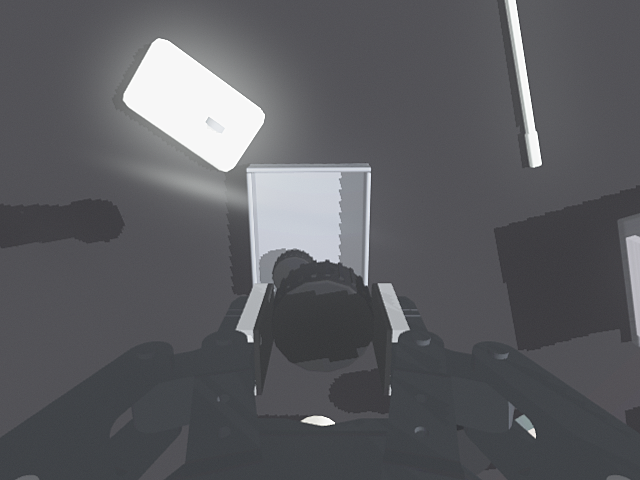

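The wrist view shows the tray's -x rim edge from (248,168) to (370,168), with the old cap at about (293,265), left of centre. The held cap is level.

```bash
python3 - <<'E'
from h import *
np.set_printoptions(precision=4,suppress=True)
a,b=[pt("wrist",u,.025) for u in((248,167),(371,167))]
y=(b-a)/np.linalg.norm(b-a);x=np.array([y[1],-y[0],0]);m=(a+b)/2
print(a,b,np.linalg.norm(b-a),y,pt("wrist",(293,265),.024)-m, rel(m+.034*x+.005*y+[0,0,.175]))
E
```

```text
[ 0.3978 -0.3311  0.025 ] [ 0.4245 -0.237   0.025 ] 0.09781132958479657 [0.273 0.962 0.   ] [ 0.0763 -0.0371 -0.001 ] [-4.4 -5.2  7.1]
```

Request:
step_arm:
  targets: "-4.5 -6 0 0 28; -4.5 -6 35 0 28; -4.5 -6 75 0 28; -4.5 -6 120 0 28; -4.5 -6 155 0 28"

```text
time_s: 13.4
tool_pos: [0.4451, -0.2883, 0.0496]
tool_rot: [[-0.963, 0.271, -0.002], [0.271, 0.963, 0.001], [0.002, 0.001, -1.0]]
force: [-0.4, -0.6, -0.3]
gripper_width: 0.037
gripper_force: 22.2
```

Request:
step_arm:
  targets: "0 0 15 0 28; 0 0 25 0 28; 0 0 32 0 28; 0 0 36 0 28; 0 0 36 0 28"

```text
time_s: 13.9
tool_pos: [0.4458, -0.2895, 0.017]
tool_rot: [[-0.962, 0.273, 0.001], [0.273, 0.962, -0.001], [-0.001, -0.0, -1.0]]
force: [-0.9, 0.0, -0.6]
gripper_width: 0.0369
gripper_force: 22.2
```

Request:
step_arm:
  targets: "0 0 1 0 28; 0 0 2 0 28; 0 0 3 0 28; 0 0 4 0 28; 0 0 4 0 28"

```text
time_s: 14.4
tool_pos: [0.4452, -0.2892, 0.0122]
tool_rot: [[-0.962, 0.273, -0.0], [0.273, 0.962, 0.0], [0.0, 0.0, -1.0]]
force: [-0.9, -0.7, -1.1]
gripper_width: 0.0372
gripper_force: 22.2
```

Request:
step_arm:
  targets: "0 0 0.5 0 28; 0 0 1 0 28; 0 0 1.5 0 28; 0 0 2 0 28; 0 0 2 0 28"

```text
time_s: 14.9
tool_pos: [0.4454, -0.2893, 0.0119]
tool_rot: [[-0.962, 0.273, -0.0], [0.273, 0.962, 0.0], [0.0, 0.0, -1.0]]
force: [-5.7, 4.2, 11.9]
gripper_width: 0.0371
gripper_force: 23.2
```

Request:
step_arm:
  targets: "0 0 -1 0 40; 0 0 -1 0 44; 0 0 -1 0 46; 0 0 -1 0 46; 0 0 -6 0 46"

```text
time_s: 15.4
tool_pos: [0.4448, -0.2888, 0.0155]
tool_rot: [[-0.962, 0.273, -0.001], [0.273, 0.962, 0.001], [0.002, 0.001, -1.0]]
force: [0.2, 0.4, -1.2]
gripper_width: 0.0459
gripper_force: 0.0
```

Request:
step_arm:
  targets: "0 0 -30 0 46; 0 0 -75 0 46; 0 0 -120 0 46; 0 0 -165 0 46; 0 0 -205 0 46"

```text
time_s: 15.9
tool_pos: [0.4453, -0.2892, 0.2242]
tool_rot: [[-0.962, 0.273, 0.002], [0.273, 0.962, -0.001], [-0.002, -0.001, -1.0]]
force: [0.4, -0.0, -0.6]
gripper_width: 0.0461
gripper_force: 0.0
```

```bash
python3 - <<'E'
from h import *
s=read_state();im=snapshot("wrist");cv2.imwrite("pics/w6.png",im[:,:,::-1])
V=im.max(2)
print([proj("wrist",(.4454,-.2893,z)) for z in(.004,.024)])
for k in blobs((V<60).astype(np.uint8),(240,160,380,340),100)[:4]:print(cv2.boundingRect(k),cv2.minEnclosingCircle(k))
E
```

```text
[array([324.28430886, 187.86488924]), array([324.2970469 , 192.17809565])]
```

Request:
step_arm:
  targets: "-7 35 0 0 46; -16 80 0 0 46; -25 125 0 0 46; -34 170 0 0 46; -43 215 0 0 46"

```text
time_s: 16.45
tool_pos: [0.546, -0.0924, 0.2215]
tool_rot: [[-0.962, 0.274, 0.0], [0.274, 0.962, -0.0], [-0.0, 0.0, -1.0]]
force: [0.7, -0.1, -0.2]
gripper_width: 0.046
gripper_force: 0.0
```

Request:
step_arm:
  targets: "-8 45 0 0 46; -13 85 0 0 46; -16 107 0 0 46; -16 107 0 0 46; -16 107 0 0 46"

```text
time_s: 16.95
tool_pos: [0.5899, 0.0043, 0.2211]
tool_rot: [[-0.962, 0.273, -0.001], [0.273, 0.962, -0.0], [0.0, -0.0, -1.0]]
force: [-0.4, 0.2, -0.6]
gripper_width: 0.046
gripper_force: 0.0
```

```bash
python3 - <<'E'
from h import *
import json
s=read_state();c=get_calibration("wrist");im=snapshot("wrist");cv2.imwrite("pics/w7.png",im[:,:,::-1])
json.dump({k:np.array(v).tolist() for k,v in c.items()},open("pics/w7.json","w"))
print(s["tool_pos"],proj("wrist",(.595,.003,.11)),proj("wrist",(.594,.029,.11)))
a=cv2.resize(cv2.imread("pics/w6.png"),(400,300));b=cv2.resize(im[:,:,::-1],(400,300))
cv2.imwrite("pics/t2.png",np.vstack([np.hstack([a,b])]))
E
```

```text
[0.58990069 0.00433444 0.22106964] [323.79515362 234.33684173] [362.09530787 222.34982424]
```

View pics/t2.png

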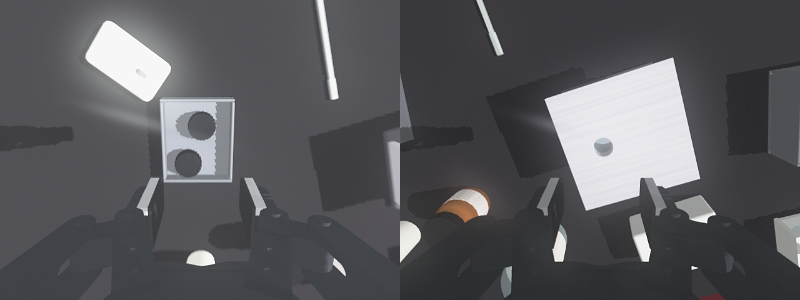

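In the left half the cap lies flat in the tray beside the old one. In the right half the hole is open on the deck at about full-frame (325,235). I'll measure it here, then again after a half turn of the wrist so that camera bias cancels.

```bash
cat >> h.py <<'E'
def hole(im,c):
    V=im.max(2);u,v=proj("wrist",(.595,.004,.11),c);b=(int(u-25),int(v-25),int(u+26),int(v+26))
    t=np.median(V[b[1]:b[3],b[0]:b[2]])*.88
    k=blobs((V<t).astype(np.uint8),b,30)[0];e=cv2.fitEllipse(cv2.convexHull(k));return e,pt("wrist",e[0],.11,c)
E
python3 - <<'E'
from h import *
import json
c=json.load(open("pics/w7.json"));print(hole(cv2.imread("pics/w7.png"),c))
E
```

```text
(((325.3349609375, 235.35020446777344), (28.7976016998291, 31.008060455322266), 100.48094177246094), array([0.59597151, 0.00445334, 0.11      ]))
```

Request:
step_arm:
  targets: "0 0 0 0.14 46; 0 0 0 0.28 46; 0 0 0 0.42 46; 0 0 0 0.56 46; 0 0 0 0.7 46"

```text
time_s: 17.5
tool_pos: [0.5897, 0.0028, 0.2215]
tool_rot: [[-0.553, 0.833, 0.0], [0.833, 0.553, -0.0], [-0.0, 0.0, -1.0]]
force: [-1.1, 0.3, -1.3]
gripper_width: 0.0459
gripper_force: 0.0
```

Request:
step_arm:
  targets: "0 0 0 0.14 46; 0 0 0 0.28 46; 0 0 0 0.42 46; 0 0 0 0.56 46; 0 0 0 0.7 46"

```text
time_s: 18.0
tool_pos: [0.5897, 0.0028, 0.2215]
tool_rot: [[0.114, 0.994, 0.0], [0.994, -0.114, -0.0], [-0.0, 0.0, -1.0]]
force: [-0.8, 0.6, 0.8]
gripper_width: 0.0461
gripper_force: 0.0
```

Request:
step_arm:
  targets: "0 0 0 0.14 46; 0 0 0 0.28 46; 0 0 0 0.42 46; 0 0 0 0.56 46; 0 0 0 0.7 46"

```text
time_s: 18.5
tool_pos: [0.5897, 0.0027, 0.2215]
tool_rot: [[0.727, 0.687, 0.0], [0.687, -0.727, -0.0], [0.0, 0.0, -1.0]]
force: [-0.6, 0.8, -0.2]
gripper_width: 0.0463
gripper_force: 0.0
```

Request:
step_arm:
  targets: "0 0 0 0.14 46; 0 0 0 0.28 46; 0 0 0 0.42 46; 0 0 0 0.56 46; 0 0 0 0.7 46"

```text
time_s: 19.0
tool_pos: [0.5897, 0.0028, 0.2216]
tool_rot: [[0.998, 0.057, 0.0], [0.057, -0.998, -0.0], [0.0, 0.0, -1.0]]
force: [-0.3, -0.2, -0.7]
gripper_width: 0.0459
gripper_force: 0.0
```

Request:
step_arm:
  targets: "0 0 0 0.14 46; 0 0 0 0.28 46; 0 0 0 0.34 46; 0 0 0 0.34 46; 0 0 0 0.34 46"

```text
time_s: 19.5
tool_pos: [0.5899, 0.0034, 0.2215]
tool_rot: [[0.962, -0.271, 0.0], [-0.271, -0.962, -0.0], [0.0, -0.0, -1.0]]
force: [0.3, -0.9, 0.3]
gripper_width: 0.0462
gripper_force: 0.0
```

```bash
python3 - <<'E'
from h import *
import json
s=read_state();c=get_calibration("wrist");im=snapshot("wrist");cv2.imwrite("pics/w8.png",im[:,:,::-1])
json.dump({k:np.array(v).tolist() for k,v in c.items()},open("pics/w8.json","w"))
print(s["tool_pos"],s["joint_positions"],s["tool_rot"][:,0],hole(im,c))
E
```

```text
[0.58987105 0.0034097  0.22145323] [-3.25483016e+00  1.36729135e+01  6.96118084e+01 -9.71791113e-04
  9.67033433e+01  1.02488364e+02] [ 9.62486914e-01 -2.71328027e-01  2.07015237e-04] (((317.6822509765625, 217.2815704345703), (29.887460708618164, 31.065723419189453), 61.21940612792969), array([0.59659322, 0.00437773, 0.11      ]))
```

Request:
step_arm:
  targets: "-28 -24 0 0 46; -62 -54 0 0 46; -96 -84 0 0 46; -130 -113 0 0 46; -162 -140 0 0 46"

```text
time_s: 20.05
tool_pos: [0.471, 0.1843, 0.2215]
tool_rot: [[0.963, -0.271, 0.0], [-0.271, -0.963, 0.0], [0.0, -0.0, -1.0]]
force: [0.0, 0.6, 0.6]
gripper_width: 0.0461
gripper_force: 0.0
```

Request:
step_arm:
  targets: "-25 -22 0 0 46; -45 -39 0 0 46; -50 -44 0 0 46; -50 -44 0 0 46; -50 -44 0 0 46"

```text
time_s: 20.55
tool_pos: [0.4366, 0.2383, 0.2213]
tool_rot: [[0.962, -0.272, 0.0], [-0.272, -0.962, -0.0], [0.0, 0.0, -1.0]]
force: [-0.9, 0.7, 0.0]
gripper_width: 0.0459
gripper_force: 0.0
```

```bash
python3 - <<'E'
from h import *
import json
s=read_state();c=get_calibration("wrist");im=snapshot("wrist");cv2.imwrite("pics/w9.png",im[:,:,::-1])
json.dump({k:np.array(v).tolist() for k,v in c.items()},open("pics/w9.json","w"))
print(s["tool_pos"],s["joint_positions"],[proj("wrist",(.4355,.2385,z)) for z in(.14,.085)])
cv2.imwrite("pics/w9c.png",cv2.resize(im[100:400,160:480,::-1],(640,600)))
E
```

```text
[0.43657104 0.23831221 0.22127075] [ 2.43861692e+01 -1.33004267e+00  8.57599403e+01 -2.10837262e-02
  9.55672161e+01  1.30171120e+02] [array([321.86422486, 242.59810122]), array([321.94552645, 218.89299861])]
```

View pics/w9c.png

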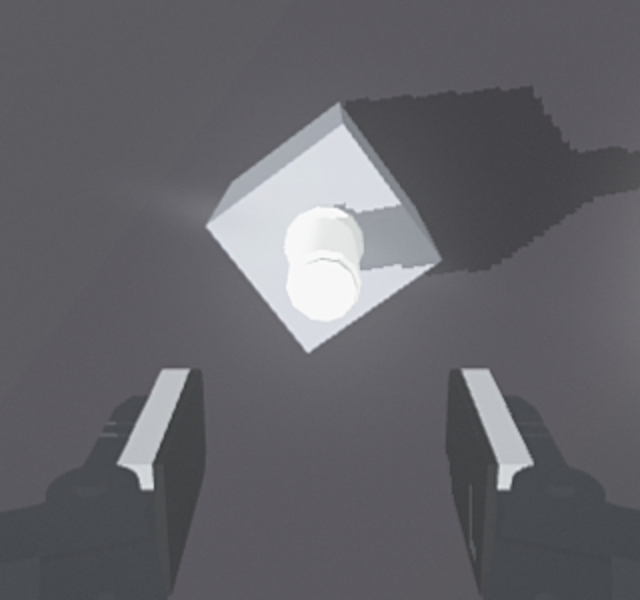

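The crop shows the probe's end-cap top centred at about full-frame (321.5,244) and the flange around (322,223). The block has room on both finger sides.

```bash
python3 - <<'E'
from h import *
import json
np.set_printoptions(precision=4,suppress=True)
c=json.load(open("pics/w9.json"))
p=pt("wrist",(321.5,244),.14,c);f=pt("wrist",(322,223),.089,c);print(p,f)
b=np.array([pt("wrist",(160+u/2,100+v/2),.085,c) for u,v in((341,124),(207,227),(308,352),(441,260))]);print(b.mean(0),[np.linalg.norm(b[i]-b[i-1]) for i in range(4)])
p[2]=.0965;print(rel(p))
E
```

```text
[0.4346 0.2391 0.14  ] [0.4335 0.2392 0.089 ]
[0.4335 0.2391 0.085 ] [np.float64(0.06008646823341718), np.float64(0.05927312764441315), np.float64(0.05912976184538386), np.float64(0.059298726168194926)]
[ -2.3  -0.4 124.7]
```

Request:
step_arm:
  targets: "-2.7 0 5 0 46; -2.7 0 40 0 46; -2.7 0 75 0 46; -2.7 0 105 0 46; -2.7 0 118 0 46"
  squeeze: 40

```text
time_s: 21.1
tool_pos: [0.4321, 0.2385, 0.0998]
tool_rot: [[0.962, -0.273, -0.005], [-0.273, -0.962, -0.002], [-0.004, 0.003, -1.0]]
force: [-0.1, 0.2, -0.1]
gripper_width: 0.0458
gripper_force: 0.0
```

Request:
step_arm:
  targets: "0 0 5 0 46; 0 0 8 0 46; 0 0 8 0 40; 0 0 8 0 34; 0 0 8 0 28"

```text
time_s: 21.6
tool_pos: [0.434, 0.2401, 0.0964]
tool_rot: [[0.962, -0.272, 0.002], [-0.272, -0.962, 0.001], [0.001, -0.001, -1.0]]
force: [-1.1, -0.7, -0.9]
gripper_width: 0.028
gripper_force: 0.0
```

Request:
step_arm:
  targets: "0 0 0 0 24; 0 0 0 0 20; 0 0 0 0 12; 0 0 0 0 12; 0 0 0 0 12"

```text
time_s: 22.1
tool_pos: [0.4337, 0.2399, 0.0959]
tool_rot: [[0.962, -0.272, 0.001], [-0.272, -0.962, 0.0], [0.001, -0.001, -1.0]]
force: [-2.2, -0.7, 5.6]
gripper_width: 0.0211
gripper_force: 39.0
```

Request:
step_arm:
  targets: "0 0 -5 0 12; 0 0 -15 0 12; 0 0 -30 0 12; 0 0 -50 0 12; 0 0 -70 0 12"

```text
time_s: 22.6
tool_pos: [0.4332, 0.2397, 0.1662]
tool_rot: [[0.962, -0.272, -0.001], [-0.272, -0.962, -0.0], [-0.0, 0.0, -1.0]]
force: [0.5, 0.9, -0.5]
gripper_width: 0.0209
gripper_force: 39.1
```

Request:
step_arm:
  targets: "0 0 -20 0 12; 0 0 -40 0 12; 0 0 -55 0 12; 0 0 -62 0 12; 0 0 -62 0 12"

```text
time_s: 23.1
tool_pos: [0.4337, 0.2399, 0.2281]
tool_rot: [[0.962, -0.272, 0.001], [-0.272, -0.962, 0.001], [0.001, -0.001, -1.0]]
force: [-0.2, -0.7, -2.0]
gripper_width: 0.0209
gripper_force: 39.1
```

Request:
step_arm:
  targets: "12 10 0 0 12; 32 26 0 0 12; 57 47 0 0 12; 85 70 0 0 12; 112 92 0 0 12"

```text
time_s: 23.6
tool_pos: [0.5164, 0.1196, 0.2259]
tool_rot: [[0.962, -0.271, -0.002], [-0.271, -0.962, -0.0], [-0.002, 0.001, -1.0]]
force: [0.6, -0.1, -1.5]
gripper_width: 0.0211
gripper_force: 39.2
```

Request:
step_arm:
  targets: "28 23 0 0 12; 56 46 0 0 12; 80 66 0 0 12; 98 81 0 0 12; 108 90 0 0 12"

```text
time_s: 24.1
tool_pos: [0.5959, 0.0033, 0.2254]
tool_rot: [[0.962, -0.273, -0.003], [-0.273, -0.962, 0.0], [-0.003, 0.001, -1.0]]
force: [0.5, 0.3, -1.3]
gripper_width: 0.0212
gripper_force: 39.2
```

Request:
step_arm:
  targets: "0 0 0 0 12; 0 0 0 0 12; 0 0 0 0 12; 0 0 0 0 12; 0 0 0 0 12"

```text
time_s: 24.6
tool_pos: [0.5955, 0.0056, 0.2276]
tool_rot: [[0.963, -0.271, 0.0], [-0.271, -0.963, 0.0], [0.0, -0.0, -1.0]]
force: [-0.7, 0.3, -0.8]
gripper_width: 0.0209
gripper_force: 39.2
```

```bash
python3 - <<'E'
from h import *
s=read_state();print(s["tool_pos"],s["tool_rot"],s["gripper_width"],s["gripper_force"],s["force"])
T=s["tool_pos"];a=snapshot("scene");b=snapshot("top");w=snapshot("wrist")
for n,i in(("s",a),("t",b),("w",w)):cv2.imwrite(f"pics/{n}10.png",i[:,:,::-1])
print(rel((.5963,.0044,.226)))
for z in(.14,.215):print(proj("scene",(T[0],T[1],z)),proj("wrist",(T[0],T[1],z)))
print(proj("scene",(.5963,.0044,.11)),proj("wrist",(.5963,.0044,.11)))
u,v=map(int,proj("scene",(T[0],T[1],.15)))
cv2.imwrite("pics/c10.png",np.hstack([cv2.resize(a[v-40:v+40,u-40:u+40,::-1],(400,400),interpolation=cv2.INTER_NEAREST),cv2.resize(w[140:400,190:450,::-1],(400,400))]))
print(u,v)
E
```

```text
[0.5954948  0.00557633 0.22756221] [[ 9.62634113e-01 -2.70805106e-01  3.98045343e-04]
 [-2.70805161e-01 -9.62634176e-01  8.96954332e-05]
 [ 3.58882069e-04 -1.94136617e-04 -9.99999917e-01]] 0.020864209007623376 39.18521225452423 [-0.66416964  0.30380807 -0.76325683]
[0.9 0.6 1.4]
[330.01797965 206.00415389] [321.38721663 237.7879508 ]
[330.63364621 181.70070683] [320.92512456 290.93819206]
[329.9363929  215.46927699] [322.88218986 222.8970048 ]
330 202
```

View pics/c10.png

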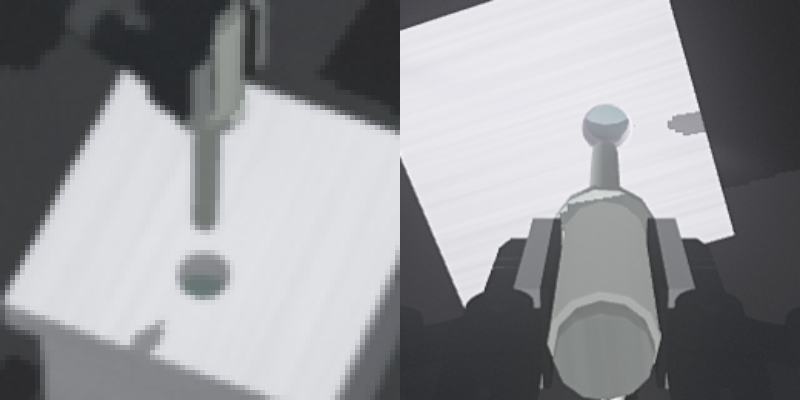

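The left crop (scene) shows the rod hanging vertical at column ~330.7, over the hole at (330.7,217). The right crop (wrist) shows the rod tip at about full-frame (322.6,236), just below the open hole at (324,222). Both match the predictions to under 1 mm, so I shift by the residual, lower to just above the deck and compare again.

Request:
step_arm:
  targets: "0.9 0.6 2 0 12; 0.9 0.6 6 0 12; 0.9 0.6 12 0 12; 0.9 0.6 17 0 12; 0.9 0.6 19 0 12"

```text
time_s: 25.25
tool_pos: [0.5961, 0.004, 0.2071]
tool_rot: [[0.962, -0.272, -0.002], [-0.272, -0.962, 0.0], [-0.002, 0.0, -1.0]]
force: [-0.6, 0.3, -1.4]
gripper_width: 0.0208
gripper_force: 39.2
```

Request:
step_arm:
  targets: "0 0 0 0 12; 0 0 0 0 12; 0 0 0 0 12; 0 0 0 0 12; 0 0 0 0 12"

```text
time_s: 25.75
tool_pos: [0.5965, 0.0041, 0.2085]
tool_rot: [[0.962, -0.272, 0.0], [-0.272, -0.962, 0.0], [0.0, -0.0, -1.0]]
force: [-0.7, 0.8, -1.7]
gripper_width: 0.0209
gripper_force: 39.2
```

```bash
python3 - <<'E'
from h import *
np.set_printoptions(precision=4,suppress=True)
s=read_state();T=s["tool_pos"];print(T,s["gripper_width"],s["force"],rel((.5963,.0044,.131)))
a=snapshot("scene");w=snapshot("wrist");c=get_calibration("wrist")
cv2.imwrite("pics/s11.png",a[:,:,::-1]);cv2.imwrite("pics/w11.png",w[:,:,::-1])
tz=T[2]-.0859
print("tip z",tz,"pred tip wrist",proj("wrist",(T[0],T[1],tz),c),"hole",proj("wrist",(.5963,.0044,.11),c))
print("scene tip",proj("scene",(T[0],T[1],tz)),"hole",proj("scene",(.5963,.0044,.11)))
g=w.max(2).astype(int)
for r in range(208,258,4):
    row=g[r,295:350];d=np.flatnonzero(row<190);print(r,(d.min()+295,d.max()+295) if len(d) else None)
g=a.max(2).astype(int)
for r in range(192,226,3):
    row=g[r,312:350];d=np.flatnonzero(row<175);print("s",r,(d.min()+312,d.max()+312) if len(d) else None)
cv2.imwrite("pics/c11.png",np.hstack([cv2.resize(a[175:235,300:360,::-1],(400,400),interpolation=cv2.INTER_NEAREST),cv2.resize(w[190:270,282:362,::-1],(400,400),interpolation=cv2.INTER_NEAREST)]))
E
```

```text
[0.5965 0.0041 0.2085] 0.020941753125178226 [-0.7473  0.7663 -1.6938] [-0.3 -0.3 77.5]
tip z 0.12258096342107608 pred tip wrist [321.9683 238.1744] hole [321.5355 232.5576]
scene tip [330.0382 211.9896] hole [329.9364 215.4693]
208 None
212 None
216 None
220 None
224 (np.int64(308), np.int64(349))
228 (np.int64(307), np.int64(349))
232 (np.int64(306), np.int64(349))
236 (np.int64(307), np.int64(349))
240 (np.int64(308), np.int64(331))
244 (np.int64(311), np.int64(331))
248 (np.int64(314), np.int64(331))
252 (np.int64(314), np.int64(331))
256 (np.int64(314), np.int64(332))
s 192 (np.int64(324), np.int64(338))
s 195 (np.int64(328), np.int64(335))
s 198 (np.int64(329), np.int64(333))
s 201 (np.int64(329), np.int64(333))
s 204 (np.int64(329), np.int64(333))
s 207 (np.int64(329), np.int64(333))
s 210 (np.int64(329), np.int64(332))
s 213 (np.int64(328), np.int64(333))
s 216 (np.int64(326), np.int64(335))
s 219 (np.int64(326), np.int64(334))
s 222 (np.int64(324), np.int64(328))
s 225 (np.int64(321), np.int64(326))
```

View pics/c11.png

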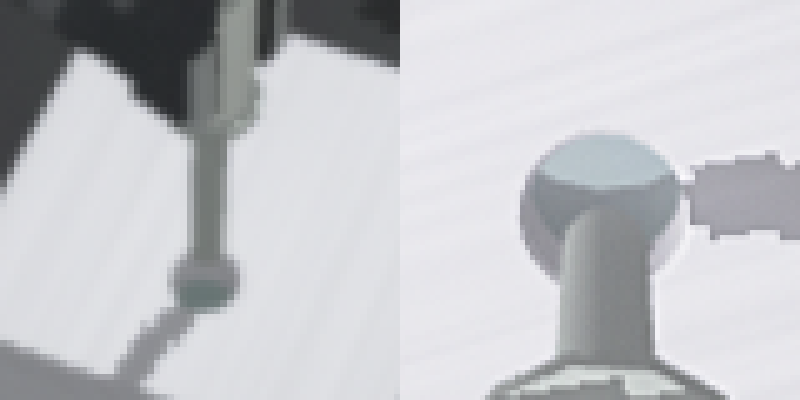

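The scene crop shows the rod coming straight down onto the hole. In the wrist crop the hole spans columns 306–339 (centre ~322.6), the rod is centred at ~322.6, and the tip is at row ~238, as predicted. Alignment is within about 0.3 mm, so I lower slowly.

Request:
step_arm:
  targets: "-0.3 -0.2 2 0 12; -0.3 -0.2 6 0 12; -0.3 -0.2 11 0 12; -0.3 -0.2 16 0 12; -0.3 -0.2 21 0 12"

```text
time_s: 26.35
tool_pos: [0.5961, 0.0043, 0.1866]
tool_rot: [[0.962, -0.272, -0.0], [-0.272, -0.962, 0.0], [-0.0, 0.0, -1.0]]
force: [-0.3, 0.2, -0.8]
gripper_width: 0.0212
gripper_force: 39.2
```

Request:
step_arm:
  targets: "0 0 5 0 12; 0 0 11 0 12; 0 0 17 0 12; 0 0 23 0 12; 0 0 29 0 12"

```text
time_s: 26.85
tool_pos: [0.5962, 0.0044, 0.1577]
tool_rot: [[0.962, -0.272, -0.0], [-0.272, -0.962, 0.0], [-0.0, -0.0, -1.0]]
force: [1.0, 0.6, -1.3]
gripper_width: 0.021
gripper_force: 39.2
```

Request:
step_arm:
  targets: "0 0 6 0 12; 0 0 12 0 12; 0 0 17 0 12; 0 0 21 0 12; 0 0 24 0 12"

```text
time_s: 27.35
tool_pos: [0.5961, 0.0044, 0.1339]
tool_rot: [[0.962, -0.272, -0.0], [-0.272, -0.962, 0.0], [-0.0, -0.0, -1.0]]
force: [-0.2, 0.0, -1.2]
gripper_width: 0.021
gripper_force: 39.2
```

Request:
step_arm:
  targets: "0 0 0 0 12; 0 0 0 0 12; 0 0 0 0 12; 0 0 0 0 12; 0 0 0 0 12"

```text
time_s: 27.85
tool_pos: [0.5963, 0.0043, 0.1345]
tool_rot: [[0.962, -0.272, 0.0], [-0.272, -0.962, 0.0], [0.0, -0.0, -1.0]]
force: [-0.2, 0.2, -0.9]
gripper_width: 0.0207
gripper_force: 39.2
```

```bash
python3 - <<'E'
from h import *
s=read_state();print(s["tool_pos"],s["force"],s["gripper_width"],s["joint_velocities"],rel((.5963,.0044,.131)))
a=snapshot("scene");w=snapshot("wrist");cv2.imwrite("pics/s12.png",a[:,:,::-1]);cv2.imwrite("pics/w12.png",w[:,:,::-1])
print(proj("wrist",(.5963,.0044,.11)),proj("wrist",(.5963,.0044,.12)))
# gap in the scene view: columns of rod between flange and deck
g=a.max(2).astype(int)
for r in range(196,226,2):
    d=np.flatnonzero(g[r,312:350]<175);print("s",r,(d.min()+312,d.max()+312) if len(d) else None)
print([proj("scene",(.5963,.0044,z)) for z in (.11,.12,.124)])
E
```

```text
[0.59625035 0.00434824 0.13447992] [-0.19593371  0.244145   -0.8620015 ] 0.02069958576572149 [ 0.04200125  0.00810363  0.16101269 -0.04429195  0.07118932  0.02894559] [ 0.  -0.1  3.5]
[321.63902275 278.9785782 ] [321.59288178 288.31649091]
s 196 (np.int64(312), np.int64(341))
s 198 (np.int64(312), np.int64(341))
s 200 (np.int64(312), np.int64(341))
s 202 (np.int64(312), np.int64(340))
s 204 (np.int64(312), np.int64(340))
s 206 (np.int64(312), np.int64(340))
s 208 (np.int64(313), np.int64(337))
s 210 (np.int64(316), np.int64(336))
s 212 (np.int64(319), np.int64(337))
s 214 (np.int64(322), np.int64(335))
s 216 (np.int64(323), np.int64(335))
s 218 (np.int64(322), np.int64(335))
s 220 (np.int64(320), np.int64(333))
s 222 (np.int64(319), np.int64(333))
s 224 (np.int64(318), np.int64(332))
[array([329.9363929 , 215.46927699]), array([330.01105468, 212.57627623]), array([330.04128405, 211.40494587])]
```

Request:
step_arm:
  targets: "0 0 1 0 12; 0 0 2 0 12; 0 0 3 0 12; 0 0 3.5 0 12; 0 0 3.5 0 12"

```text
time_s: 28.45
tool_pos: [0.5961, 0.0044, 0.1306]
tool_rot: [[0.962, -0.272, -0.0], [-0.272, -0.962, 0.0], [-0.0, -0.0, -1.0]]
force: [0.3, -0.1, -1.7]
gripper_width: 0.0211
gripper_force: 39.2
```

Request:
step_arm:
  targets: "0 0 0 0 12; 0 0 0 0 12; 0 0 0 0 12; 0 0 0 0 12; 0 0 0 0 12"

```text
time_s: 28.95
tool_pos: [0.5962, 0.0044, 0.1308]
tool_rot: [[0.962, -0.272, 0.0], [-0.272, -0.962, 0.0], [0.0, -0.0, -1.0]]
force: [-0.6, 0.0, -1.4]
gripper_width: 0.0211
gripper_force: 39.2
```

```bash
python3 - <<'E'
from h import *
s=read_state();print(s["tool_pos"],s["force"],s["gripper_force"],rel((.5963,.0044,.131)))
a=snapshot("scene");t=snapshot("top");w=snapshot("wrist")
cv2.imwrite("pics/c13.png",np.hstack([cv2.resize(a[175:245,295:365,::-1],(400,400),interpolation=cv2.INTER_NEAREST),cv2.resize(w[200:360,242:402,::-1],(400,400),interpolation=cv2.INTER_NEAREST)]))
print(proj("wrist",(.5963,.0044,.11)),proj("wrist",(.5963,.0044,.12)))
E
```

```text
[0.5961811  0.00435238 0.1307977 ] [-0.60617593  0.04393475 -1.38147528] 39.185054898262024 [ 0.1 -0.1 -0.2]
[321.60453799 282.13800222] [321.5562577  291.85500942]
```

View pics/c13.png

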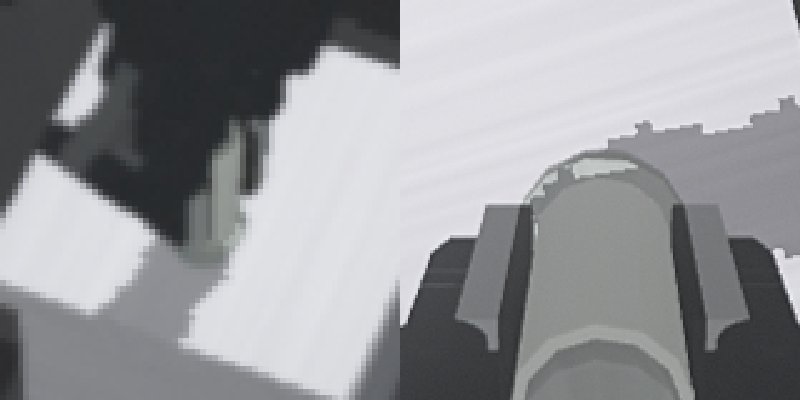

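The flange hangs just above the deck in the scene crop (lower edge at about row 221). In the wrist crop its far edge is at about row 260, the same as before insertion, so there is no slip. I do one numeric check of the flange height, then hand in.

```bash
python3 - <<'E'
from h import *
s=read_state();T=s["tool_pos"];x=s["tool_rot"][:,0]
for h in (.119,.124,.129):print(h,[proj("wrist",np.array([T[0],T[1],h])+k*.014*x) for k in(-1,)])
v=[proj("wrist",np.array([T[0],T[1],z])-.014*x)[1] for z in(.124,.120)]
if min(abs(np.array(v)-260))<5: print(job_done())
E
```

```text
0.119 [array([321.80495695, 321.53468228])]
0.124 [array([321.786598  , 327.52563314])]
0.129 [array([321.76715038, 333.87184175])]
```

```bash
python3 - <<'E'
from h import *
s=read_state();T=s["tool_pos"];x=s["tool_rot"][:,0]
v=[proj("wrist",np.array([T[0],T[1],z])+.014*x)[1] for z in(.116,.120,.124,.128)];print(v)
if abs(v[2]-260)<5 or abs(v[1]-260)<4: print(job_done())
E
```

```text
[np.float64(256.6031100942864), np.float64(259.9795501228613), np.float64(263.51915314471836), np.float64(267.234039025757)]
the job is handed in; nothing more can be done
None
```

The job is handed in: the vial stands in the deep bin, the cap lies in the tray, and the still-gripped probe hangs centred in the guide hole to within about 0.5 mm, flange about 1 cm above the deck, at about 29 s of the 72 s; no verdict came back.

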